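# Load a lock plug into the clamp and set the thumbscrew

### The arm

A 6-joint arm with a two-finger parallel gripper is mounted at the origin on the work surface. World frame = base frame: x ahead of the robot, y to its left, z up, the work surface at z = 0. Lengths are in m, angles in rad, forces in N, time in s.
With the tool pointing down it reaches from about 0.35 to 0.875 m from the base axis. Payload 4.2 kg.
Tool frame: the origin (TCP) lies midway between the tips of the shut fingers; the grasp point (between the pads) lies 19 mm behind it; z points along the fingers, y is the direction in which the jaws open and shut (so a half turn about z gives the same grasp; the last joint's range is limited). The gripper opens to 87 mm and grips with 3 to 60 N. Pads are 19 mm wide; open, the fingers measure 117 mm over their backs; the gripper's body (75 mm by 190 mm) begins 51 mm behind the grasp point.
Start: joints at [-0.896, 0.385, 0.008, 0, -1.194, -0.259], TCP at [0.252, -0.572, 0.223] pointing down, gripper open.
Joint ranges: [-3.14, 3.14], [-1.21, 2.06], [-1.07, 1.41], [-3.16, 2.05], [-2.99, -0.16], [-3.1, 3.1]. Speed limits (rad/s): [2.79, 2.79, 3.14, 3.14, 3.14, 3.14].

### API

Orientations are given as a unit quaternion [x, y, z, w].
In Python, from workcell import sensors, imaging, ticket gives the robot as it stands. The module is installed in compiled form; this text tells all that it offers.
- The arm moves only by the tool arm_command, never from a script. Its argument "rows" is a list of rows, each an object with "jaw": the finger opening in m, from 0 to 0.087; "linear": the shift along the tool's x, y, z in m, a list of three; "turn": the turn about the tool's z in rad. In form: [{"jaw": jaw, "linear": [x, y, z], "turn": turn}, ...]. A call has exactly 8 rows; each row shifts and turns the commanded pose from where the row before left it, along the tool's axes as they then stand; what a row does not reach is not made up. A row lasts 1/12 s, in which the tool goes at most 41.7 mm and 7.16 degrees, less where a joint would pass 70% of its speed; a pose out of reach is approached as far as the arm can. A call with a gripper value outside its range is refused whole. The fingers move at their own pace and stop on an object; "grip_force" is the grip in N (left out, the last holds). Time passes only in rows, so rows that do not move let the fingers close, or fill a call up. It gives the time, the measured TCP pose, the force and the opening at its end, in the units of the state.
- sensors.sense(): the state, without advancing time (a new reading comes with each control period).
- imaging.camera(name): name is "scene" or "top"; returns the picture (384x512x3 uint8, red, green, blue); there is no depth.
- imaging.calibration(name): a dict with "camera_matrix" (3x3 intrinsics, pixels), "origin" and "orientation" of the camera in the world. Camera axes: x right, y down, z forward; pixel columns grow to the right and rows downward; lengths in m; the calibration is good to about 2 mm. A picture is of the moment at which its call begins. calibration takes no time and is no camera call.
- ticket.job_done(): hands the job in, once; it reports no verdict.
The state is a dict: "clock": time; "joint_pos": joint angles; "dq": joint speeds; "tau": joint torques, N m; "tcp_pos": TCP position; "tool_rot": TCP orientation; "contact_force": force on the tool from outside, world axes, zero at the start; "ft_torque": the same for the moment, N m; "opening": finger opening in m.
Only numpy, scipy, OpenCV 4.12 (cv2) and the standard library are available. Lean on these libraries where they do the work, as an engineer would, in place of code of your own. Each camera call takes 0.05 s, during which the arm holds its last target. There are 200 camera calls.

### The job

Take the red knob and tilt the little tray up to about 45 degrees, keeping it there for a moment so that the brass lock plug rolls into the V cradle, then bring the tray back level. Then turn the brass thumbscrew clockwise until it seats, and back it off a quarter turn so that the plug is held but can still be turned. Finish while still holding the thumbscrew between the fingers at that setting, with the plug in the cradle, and leave the padlock, the jar and the screwdriver beside the clamp alone.

Things in the scene. Friction and masses are not known exactly. Their poses are not given: they have to be found in the camera images.
- clamp: Lock-plug clamp bolted to the bench: green base plate 96 x 250 x 12 mm carrying, from its own +y end to -y, the tip tray, the V cradle and the grey clamp block with the thumbscrew. Origin at bench height below the tray hinge, z up. Heights above the bench: clamp block 62 mm, backstop between cradle and block 70, hinge posts 74, side walls of the level tray up to 83 near the lip.
- cradle (a point): Where the plug's centre lies when it is in the steel V cradle: 24 mm to the -y side of the hinge, 47 mm above the bench. The V is 40 mm wide at its top and 42 mm long (along the clamp's x), between end cheeks, with a backstop on its far side.
- tray (a joint): Tilt of the aluminium tip tray about its hinge, rad: 0 = level, resting on its stop (as at the start); grows as the knob end is raised, to 1.25 at most. The tray is 46 x 58 mm, its floor slopes 0.38 rad back from the pouring lip at 0, so the plug leaves it only once the tilt passes that angle, and rolls off surely at 45 degrees. The hinge is stiff (about 0.14 N m, 2 N at the knob): the tray stays where it is left.
- tray_hinge (a point): Point on the tray's hinge axis, in the middle of the pouring lip, 64 mm above the bench; the axis is the clamp's x axis, and raising the knob swings it up and over towards the cradle (a positive turn about the clamp's +x).
- tray_knob (a point): Centre of the red ball knob, 20 mm diameter, on an 8 mm bent steel stem that leaves it downwards and back to the tray. When level it lies 88 mm to the +y side of the hinge axis (clamp frame) and 25 mm above it, 89 mm above the bench. Pinched along the clamp's x axis, the ball can roll between the pads as the tray swings.
- screw (a joint): Angle of the brass thumbscrew, rad: 0 = fully seated (hard stop); grows as it is backed off, counter-clockwise seen from above. Right-hand thread: clockwise tightens. It starts 1.0 to 2.6 rad from its seat and turns stiffly (about 0.08 N m), staying where it is left; its height does not change. It can be turned back as far as 4.5.
- screw_grip (a point): On the vertical axis of the thumbscrew, at the height to grip, 88 mm above the bench, 88 mm to the -y side of the hinge (clamp frame). The head is an upright flat brass bar 42 mm long, 12 mm thick, from 69 to 101 mm above the bench; this point's x axis lies along the bar's length and turns with the screw (it is the clamp's x when seated), and the bar's top bears a red mark on the +x wing. Under the bar, down to the block, is a collar of 16 mm diameter.
- plug_center (a point): Centre of the loose brass lock plug, a cylinder 18 mm diameter, 34 mm long, about 70 g, its own x axis along its length. It starts lying in the tray against its rear wall, parallel to the hinge.
- padlock: Bystander: brass padlock standing on its base, 22 x 45 x 69 mm; origin under its centre.
- oil_jar: Bystander: small jar with an orange cap, 44 mm diameter, 55 mm tall; origin under its centre.
- screwdriver: Bystander: screwdriver lying on the bench, 170 mm long; origin under its middle.
Things that resemble listed ones, but are neither listed nor needed, are in the scene too. Of the things shaped like the part that bears plug_center, the brass one is meant.

How it is judged:
On the way, in this order (a step that is already met when the one before it is completed fails the run):
1. the tray is tilted to 45 degrees, give or take 10, for a moment (value of joint tray between 0.61 and 0.96 rad), for 0.3 s.
2. the tray is back level and the plug lies in the cradle (value of joint tray below 0.08 rad and distance between plug_center and cradle below 0.01 m), for 0.2 s.
3. the thumbscrew is seated (value of joint screw below 0.06 rad), for 0.1 s.
At the end, for the whole second after the job is handed in: The thumbscrew, having been seated, stands a quarter turn (90 degrees, give or take 15) back from its seat, at rest and gripped by the fingers (over 2 N); the tray is level (within 0.08 rad) and the plug lies in the cradle (centre within 10 mm of the site) (all of step 2 and value of joint screw between 1.31 and 1.83 rad and velocity of joint screw between -0.1 and 0.1 rad/s and contact force between the fingers and screw above 2 N); the arm keeps its last pose, push and grip.
It fails at once if the padlock, the jar or the screwdriver is moved more than 25 mm (distance of any of padlock, oil_jar, screwdriver from where it was at the start of the episode above 0.025 m).
It also fails if it takes over 64 s, if anything falls off the work surface, if the arm or the gripper's body presses on something with over 40 N, if the wrist force passes 120 N, or if a joint passes its speed limit or range.

## Working session

There is one attempt and no reset: what is moved stays moved. The work goes in short steps, Python scripts to look and compute and a tool call to move; the robot and the scene stay as the last step left them, time stands still between calls to the robot, and variables do not carry over. Pictures are saved under pics/ and viewed, about 8 in all and at most 12, crops included, and the job is handed in when it is done.

Besides the shell and the picture viewer there is one more tool, called after "Request:" in YAML: its name, and indented under it one key for each argument. arm_command: Moves the arm, as the interface text tells. Its arguments: {"type":"object","properties":{"rows":{"type":"array","items":{"type":"object","properties":{"jaw":{"type":"number"},"linear":{"type":"array","items":{"type":"number"}},"turn":{"type":"number"}}}},"grip_force":{"type":"number"}},"required":["rows"]}

```bash
mkdir -p pics
python3 - <<'E'
from workcell import sensors, imaging
import cv2
for n in("scene","top"):
    im=imaging.camera(n); cv2.imwrite(f"pics/{n}0.png",im[:,:,::-1]); c=imaging.calibration(n); print(n,c)
print(sensors.sense())
E
```

```text
scene {'camera_matrix': array([[350.96513777,   0.        , 253.84360737],
       [  0.        , 350.96513777, 197.66033911],
       [  0.        ,   0.        ,   1.        ]]), 'origin': array([ 1.09836129, -0.1888039 ,  0.49707168]), 'orientation': array([ 0.7267598 ,  0.51916599, -0.27121863, -0.35878591])}
top {'camera_matrix': array([[404.88140713,   0.        , 254.59564911],
       [  0.        , 404.88140713, 192.27835946],
       [  0.        ,   0.        ,   1.        ]]), 'origin': array([ 0.49777174, -0.01149032,  0.8362424 ]), 'orientation': array([-0.70494367,  0.70860724, -0.00980871,  0.02887897])}
{'clock': 0.1, 'joint_pos': array([-8.96412829e-01,  3.85418258e-01,  6.79985416e-03, -4.27703553e-04,
       -1.19401393e+00, -2.58629865e-01]), 'dq': array([-0.00186975, -0.0002024 ,  0.00219805,  0.00025205, -0.00046343,
       -0.00040074]), 'tau': array([-3.29915474e-04, -3.91691315e+01,  1.87935144e+01,  4.23187494e+00,
        1.34800893e-02, -6.39401560e-05]), 'tcp_pos': array([ 0.25224339, -0.57125935,  0.22162177]), 'tool_rot': array([-2.06305633e-01,  9.78487150e-01,  9.09313237e-04, -2.35350874e-04]), 'contact_force': array([ 0.38792357, -0.24713777,  0.93296572]), 'ft_torque': array([-0.02432905,  0.02819666,  0.04561043]), 'opening': 0.08684844863529508}
```

View pics/top0.png

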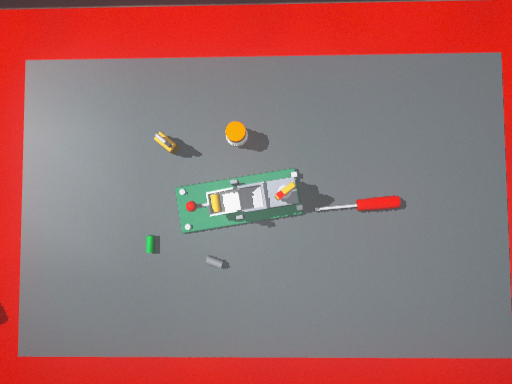

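View pics/scene0.png

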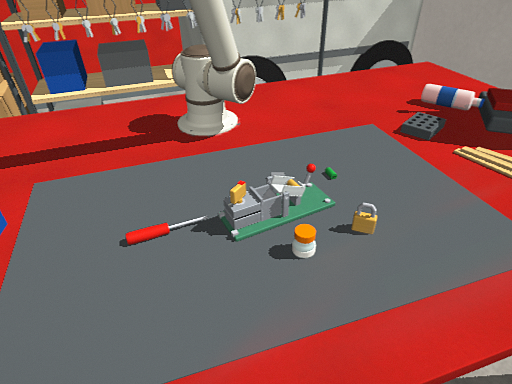

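The top view shows the knob at about (191,206), the plug at (215,203), the cradle at (258,196) and the screw at (286,190). The jar is at (236,132), the padlock at (165,142) and the screwdriver at (358,204). Next I'll crop and measure.

```bash
cat > h.py <<'E'
import numpy as np, cv2
from scipy.spatial.transform import Rotation as R
from workcell import sensors, imaging
def px2w(n,u,v,z):
    c=imaging.calibration(n); d=R.from_quat(c["orientation"]).apply(np.linalg.inv(c["camera_matrix"])@[u,v,1])
    o=c["origin"]; return o+d*(z-o[2])/d[2]
def w2px(n,p):
    c=imaging.calibration(n); q=c["camera_matrix"]@R.from_quat(c["orientation"]).inv().apply(np.asarray(p)-c["origin"]); return q[:2]/q[2]
def hsv(im): return cv2.cvtColor(im,cv2.COLOR_RGB2HSV)
def blob(im,lo,hi,box):
    u0,v0,u1,v1=box; m=cv2.inRange(hsv(im)[v0:v1,u0:u1],np.array(lo),np.array(hi))
    n,l,s,c=cv2.connectedComponentsWithStats(m); k=1+np.argmax(s[1:,4]); 
    y,x=np.nonzero(l==k); return c[k]+[u0,v0],s[k,4],np.c_[x+u0,y+v0]
E
python3 - <<'E'
from h import *
im=cv2.imread("pics/top0.png")[:,:,::-1].copy()
c,a,_=blob(im,(0,150,60),(8,255,255),(180,195,202,218)); print("knob",c,a,px2w("top",*c,.089))
c,a,p=blob(im,(40,120,40),(90,255,255),(170,160,310,240)); r=cv2.minAreaRect(p.astype(np.float32)); print("plate",r)
b=cv2.boxPoints(r); w=np.array([px2w("top",*q,.012)[:2] for q in b]); print(w, np.linalg.norm(w-np.roll(w,1,0),axis=1), w.mean(0))
c,a,p=blob(im,(12,120,80),(32,255,255),(205,185,225,218)); print("plug",c,a,px2w("top",*c,.07),cv2.minAreaRect(p.astype(np.float32)))
c,a,p=blob(im,(12,120,80),(32,255,255),(270,175,302,205)); print("brass",c,a,px2w("top",*c,.101))
c,a,p=blob(im,(0,150,60),(8,255,255),(270,175,302,205)); print("mark",c,a,px2w("top",*c,.101))
cv2.imwrite("pics/crop0.png",cv2.resize(im[165:240,170:310][:,:,::-1],None,fx=5.7,fy=5.7,interpolation=cv2.INTER_CUBIC))
E
```

```text
knob [189.98507463 205.86567164] 67 [0.51425101 0.12850386 0.089     ]Traceback (most recent call last):
  File "<stdin>", line 4, in <module>
  File "h.py", line 12, in blob
    n,l,s,c=cv2.connectedComponentsWithStats(m); k=1+np.argmax(s[1:,4]);
                                                     ~~~~~~~~~^^^^^^^^^
    return _wrapfunc(a, 'argmax', axis=axis, out=out, **kwds)
    return bound(*args, **kwds)
ValueError: attempt to get argmax of an empty sequence
```

Run:
```python
from h import *
im=cv2.imread("pics/top0.png")[:,:,::-1].copy()
H=hsv(im); print(H[224,245],H[183,205],H[203,215],H[187,290])
cv2.imwrite("pics/crop0.png",cv2.resize(im[165:240,170:310][:,:,::-1],None,fx=5.7,fy=5.7,interpolation=cv2.INTER_CUBIC))
def f(name,z,lo,hi,box):
    try:
        c,a,p=blob(im,lo,hi,box); r=cv2.minAreaRect(p.astype(np.float32)); w=np.array([px2w("top",*q,z)[:2] for q in cv2.boxPoints(r)])
        print(name,c,a,px2w("top",*c,z),"\n",w.round(4).tolist(),w.mean(0))
    except ValueError: print(name,"none")
f("plate",.012,(50,90,30),(90,255,255),(170,160,310,240))
f("plug",.07,(12,90,80),(32,255,255),(205,185,225,218))
f("brass",.101,(12,90,80),(32,255,255),(270,175,302,205))
f("mark",.101,(0,120,60),(10,255,255),(270,175,302,205))
```

```text
[ 94  15 116] [ 76 107 170] [ 25 148 246] [ 25 158 246]
plate [201.12603437 206.95098663] 1571 [0.51361802 0.12005402 0.012     ] 
 [[0.5539, 0.1755], [0.575, 0.0435], [0.4826, 0.0284], [0.4613, 0.1595]] [0.51819913 0.10174332]
plug [215.19354839 202.44516129] 155 [0.52092057 0.08400967 0.07      ] 
 [[0.5365, 0.0951], [0.5392, 0.0787], [0.505, 0.073], [0.5023, 0.0893]] [0.52073628 0.0840489 ]
brass [288.14606742 187.88764045] 89 [ 0.54573195 -0.05273322  0.101     ] 
 [[0.5422, -0.0395], [0.5587, -0.0585], [0.5497, -0.0662], [0.5333, -0.0472]] [ 0.54599003 -0.0528645 ]
mark [280.18181818 194.31818182] 44 [ 0.53412174 -0.038195    0.101     ] 
 [[0.5338, -0.0297], [0.542, -0.0379], [0.5337, -0.046], [0.5256, -0.0378]] [ 0.53379562 -0.03786156]
```

View pics/crop0.png

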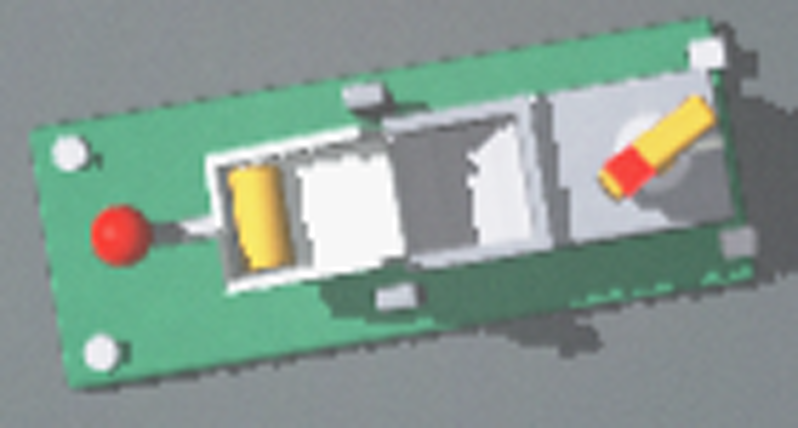

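The crop shows the plate's corners at crop pixels (33,130), (710,18), (752,278) and (70,387), the knob at (121,236), and the red mark on the lower-left wing of the screw bar. I'll compute the clamp frame and compare everything with it.

Run:
```python
from h import *
C=np.array([(33,130),(710,18),(752,278),(70,387)])/5.7+[170,165]-.4
w=np.array([px2w("top",*q,.012)[:2] for q in C]); print(w.round(4).tolist(),np.linalg.norm(w-np.roll(w,1,0),axis=1))
y=(w[0]+w[3]-w[1]-w[2]); yaw=np.arctan2(-y[0],y[1]); print("yaw",yaw)
knob=px2w("top",189.99,205.87,.089)[:2]; scr=np.mean([(.5422,-.0395),(.5497,-.0662),(.5333,-.0472),(.5587,-.0585)],0)
# full bar (crop px): ends
e1=px2w("top",170+612/5.7-.4,165+183/5.7-.4,.101)[:2]; e2=px2w("top",170+705/5.7-.4,165+110/5.7-.4,.101)[:2]
print("bar",e1,e2,np.linalg.norm(e1-e2),(e1+e2)/2,"ang",np.arctan2(*(e1-e2)[::-1])-yaw)
s=(e1+e2)/2; d=knob-s; print("knob-screw dist (176)",np.linalg.norm(d),"yaw2",np.arctan2(-d[0],d[1]))
yw=np.arctan2(-d[0],d[1]); Y=np.array([-np.sin(yw),np.cos(yw)]); print("hinge",knob-.088*Y, s+.088*Y, "plate mean",w.mean(0))
st=sensors.sense(); M=R.from_quat(st["tool_rot"]).as_matrix(); print(M.round(3)); print(st['tcp_pos'])
```

```text
[[0.554, 0.1732], [0.5926, -0.0703], [0.4996, -0.0843], [0.4618, 0.1593]] [0.09323436 0.2465797  0.09407925 0.24655666]
yaw 0.1557481993389421
bar [ 0.52981652 -0.03233472] [ 0.55293631 -0.06211492] 0.037701266648693735 [ 0.54137641 -0.04722482] ang 2.0751995761154696
knob-screw dist (176) 0.1778020231447017 yaw2 0.15320354903679972
hinge [0.52767218 0.04152538] [0.52794718 0.03974446] plate mean [0.52698862 0.04444549]
[[-0.915 -0.404 -0.001]
 [-0.404  0.915  0.002]
 [ 0.     0.002 -1.   ]]
[ 0.25224339 -0.57125935  0.22162177]
```

The frame is consistent: the knob-to-screw distance measures 178 mm against 176. Yaw is about 0.154, the hinge is at (0.528, 0.041), the knob at (0.514, 0.128), the screw at (0.541, -0.047), and the screw angle is about 2.08. I'll turn the tool and travel to above the knob.

Request:
arm_command:
  rows:
    - {"jaw":0.05,"linear":[0,0,0],"turn":-0.119}
    - {"jaw":0.05,"linear":[0,0,0],"turn":-0.119}
    - {"jaw":0.05,"linear":[0,0,0],"turn":-0.119}
    - {"jaw":0.05,"linear":[0,0,0],"turn":-0.119}
    - {"jaw":0.05,"linear":[0,0,0],"turn":-0.119}
    - {"jaw":0.05,"linear":[0,0,0],"turn":-0.119}
    - {"jaw":0.05,"linear":[0,0,0],"turn":-0.119}
    - {"jaw":0.05,"linear":[0,0,0],"turn":-0.119}
  grip_force: 20

```text
clock: 0.77
tcp_pos: [0.2523, -0.5714, 0.2219]
tool_rot: [-0.634, 0.773, 0.001, 0.0]
contact_force: [0.2, -1.0, -0.3]
opening: 0.0512
```

Request:
arm_command:
  rows:
    - {"jaw":0.05,"linear":[0,0,0],"turn":-0.119}
    - {"jaw":0.05,"linear":[0,0,0],"turn":-0.119}
    - {"jaw":0.05,"linear":[0,0,0],"turn":-0.118}
    - {"jaw":0.05,"linear":[-0.0325,-0.0183,0],"turn":0}
    - {"jaw":0.05,"linear":[-0.0325,-0.0183,0],"turn":0}
    - {"jaw":0.05,"linear":[-0.0325,-0.0183,0],"turn":0}
    - {"jaw":0.05,"linear":[-0.0325,-0.0183,0],"turn":0}
    - {"jaw":0.05,"linear":[-0.0325,-0.0183,0],"turn":0}

```text
clock: 1.43
tcp_pos: [0.3181, -0.3954, 0.222]
tool_rot: [0.759, -0.651, -0.001, -0.0]
contact_force: [0.8, -0.3, 0.1]
opening: 0.0499
```

Request:
arm_command:
  rows:
    - {"jaw":0.05,"linear":[-0.0325,-0.0183,0],"turn":0}
    - {"jaw":0.05,"linear":[-0.0325,-0.0183,0],"turn":0}
    - {"jaw":0.05,"linear":[-0.0325,-0.0183,0],"turn":0}
    - {"jaw":0.05,"linear":[-0.0325,-0.0183,0],"turn":0}
    - {"jaw":0.05,"linear":[-0.0325,-0.0183,0],"turn":0}
    - {"jaw":0.05,"linear":[-0.0325,-0.0183,0],"turn":0}
    - {"jaw":0.05,"linear":[-0.0325,-0.0183,0],"turn":0}
    - {"jaw":0.05,"linear":[-0.0325,-0.0183,0],"turn":0}

```text
clock: 2.1
tcp_pos: [0.4231, -0.116, 0.2225]
tool_rot: [0.759, -0.651, -0.0, -0.0]
contact_force: [0.7, -0.5, 0.6]
opening: 0.0499
```

Request:
arm_command:
  rows:
    - {"jaw":0.05,"linear":[-0.0325,-0.0183,0],"turn":0}
    - {"jaw":0.05,"linear":[-0.0325,-0.0183,0],"turn":0}
    - {"jaw":0.05,"linear":[-0.0325,-0.0183,0],"turn":0}
    - {"jaw":0.05,"linear":[-0.0325,-0.0183,0],"turn":0}
    - {"jaw":0.05,"linear":[-0.0325,-0.0183,0],"turn":0}
    - {"jaw":0.05,"linear":[-0.0325,-0.0183,0],"turn":0}
    - {"jaw":0.05,"linear":[-0.0325,-0.0183,0],"turn":0}
    - {"jaw":0.05,"linear":[0,0,0],"turn":0}

```text
clock: 2.77
tcp_pos: [0.5172, 0.1314, 0.2217]
tool_rot: [0.761, -0.649, 0.0, -0.001]
contact_force: [0.7, -0.9, 0.2]
opening: 0.05
```

```bash
cat >> h.py <<'E'
def state():
    s=sensors.sense(); M=R.from_quat(s["tool_rot"]).as_matrix()
    H=np.array([.5278,.0406]); X=np.array([np.cos(.154),np.sin(.154)]); Y=np.array([-X[1],X[0]])
    d=s["tcp_pos"][:2]-H
    print("t%.2f"%s["clock"],"tcp",s["tcp_pos"].round(4),"clamp xy",(d@X).round(4),(d@Y).round(4),"tooly yaw",np.arctan2(M[1,1],M[0,1]).round(4),"tilt",M[:,2].round(3),"F",s["contact_force"].round(1),"T",s["ft_torque"].round(2),"open",round(s["opening"],4),"j",s["joint_pos"].round(2)); return s
E
python3 -c "from h import *;state()"
```

```text
t2.77 tcp [0.5172 0.1314 0.2217] clamp xy 0.0035 0.0914 tooly yaw -2.9838 tilt [ 0.001  0.001 -1.   ] F [ 0.7 -0.9  0.2] T [-0.02  0.03  0.01] open 0.05 j [ 0.55  0.23 -0.22  0.   -1.12 -0.4 ]
```

Request:
arm_command:
  rows:
    - {"jaw":0.05,"linear":[0.0034,0.0035,0.02],"turn":0}
    - {"jaw":0.05,"linear":[0,0,0.025],"turn":0}
    - {"jaw":0.05,"linear":[0,0,0.025],"turn":0}
    - {"jaw":0.05,"linear":[0,0,0.02],"turn":0}
    - {"jaw":0.05,"linear":[0,0,0.015],"turn":0}
    - {"jaw":0.05,"linear":[0,0,0.01],"turn":0}
    - {"jaw":0.05,"linear":[0,0,0],"turn":0}
    - {"jaw":0.05,"linear":[0,0,0],"turn":0}

```text
clock: 3.43
tcp_pos: [0.5122, 0.1224, 0.1075]
tool_rot: [0.759, -0.651, 0.0, 0.0]
contact_force: [-0.2, -0.1, 1.1]
opening: 0.0498
```

Run:
```python
from h import *
state()
im=np.hstack([cv2.resize(imaging.camera("top")[150:240,150:270],None,fx=4,fy=4),cv2.resize(imaging.camera("scene")[130:220,250:330],None,fx=4,fy=4)])
cv2.imwrite("pics/k1.png",im[:,:,::-1])
```

```text
t3.43 tcp [0.5122 0.1224 0.1075] clamp xy -0.0028 0.0832 tooly yaw -2.9885 tilt [-0.001 -0.001 -1.   ] F [-0.2 -0.1  1.1] T [-0.02  0.09 -0.04] open 0.0498 j [ 0.54  0.34 -0.39  0.   -0.85 -0.39]
```

View pics/k1.png

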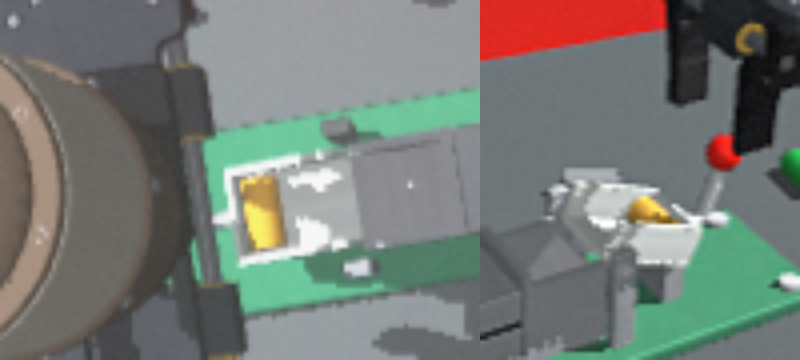

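The view shows the fingers astride the knob but above it, with the tips at z = 0.107. In the scene crop the knob is at about (722,153), next to the near finger. I'll check the knob position using the undisturbed scene picture.

Run:
```python
from h import *
im=cv2.imread("pics/scene0.png")[:,:,::-1].copy()
c,a,p=blob(im,(0,130,60),(8,255,255),(302,160,322,178)); print(c,a,px2w("scene",*c,.089), w2px("scene",(.5143,.1276,.089)))
for z in (.101,): 
    q=w2px("scene",(.5413,-.0463,z)); print("screw top px",q)
state()
```

```text
[310.74193548 167.74193548] 62 [0.51094329 0.12745312 0.089     ] [311.47633434 168.48965913]
screw top px [238.25949206 186.15280164]
t3.53 tcp [0.513  0.1229 0.1086] clamp xy -0.002 0.0836 tooly yaw -2.9883 tilt [ 0.002  0.001 -1.   ] F [ 0.7  0.5 -0.3] T [ 0.02  0.06 -0.03] open 0.0499 j [ 0.54  0.33 -0.39  0.   -0.85 -0.39]
```

Both cameras agree to within 3 mm, so I'll descend and pinch the knob.

Request:
arm_command:
  rows:
    - {"jaw":0.05,"linear":[-0.0044,-0.002,0],"turn":0}
    - {"jaw":0.05,"linear":[0,0,0.01],"turn":0}
    - {"jaw":0.05,"linear":[0,0,0.01],"turn":0}
    - {"jaw":0.05,"linear":[0,0,0.01],"turn":0}
    - {"jaw":0.05,"linear":[0,0,0.0085],"turn":0}
    - {"jaw":0.05,"linear":[0,0,0],"turn":0}
    - {"jaw":0.05,"linear":[0,0,0],"turn":0}
    - {"jaw":0.05,"linear":[0,0,0],"turn":0}

```text
clock: 4.2
tcp_pos: [0.5137, 0.1272, 0.069]
tool_rot: [0.759, -0.651, 0.0, 0.0]
contact_force: [-0.1, 1.0, -0.4]
opening: 0.05
```

Request:
arm_command:
  rows:
    - {"jaw":0.03,"linear":[0,0,0],"turn":0}
    - {"jaw":0.025,"linear":[0,0,0],"turn":0}
    - {"jaw":0.02,"linear":[0,0,0],"turn":0}
    - {"jaw":0.01,"linear":[0,0,0],"turn":0}
    - {"jaw":0.01,"linear":[0,0,0],"turn":0}
    - {"jaw":0.01,"linear":[0,0,0],"turn":0}
    - {"jaw":0.01,"linear":[0,0,0],"turn":0}
    - {"jaw":0.01,"linear":[0,0,0],"turn":0}
  grip_force: 15

```text
clock: 4.87
tcp_pos: [0.5138, 0.1273, 0.0692]
tool_rot: [0.759, -0.651, 0.0, -0.0]
contact_force: [0.0, -0.3, -0.4]
opening: 0.0189
```

Run:
```python
from h import *
state()
r=np.hypot(.088,.025);a0=np.arctan2(.025,.088)
t=np.linspace(0,.785,17); P=r*np.c_[np.cos(a0+t),np.sin(a0+t)]; print((np.diff(P,axis=0)*1000).round(1).tolist())
```

```text
t4.87 tcp [0.5138 0.1273 0.0692] clamp xy -0.0005 0.0878 tooly yaw -2.9885 tilt [ 0.001  0.    -1.   ] F [ 0.  -0.3 -0.4] T [-0.04 -0.14 -0.02] open 0.0189 j [ 0.55  0.39 -0.42  0.   -0.75 -0.4 ]
[[-1.3, 4.3], [-1.5, 4.2], [-1.7, 4.1], [-1.9, 4.0], [-2.1, 3.9], [-2.3, 3.8], [-2.5, 3.7], [-2.7, 3.6], [-2.9, 3.5], [-3.0, 3.3], [-3.2, 3.2], [-3.3, 3.0], [-3.5, 2.8], [-3.6, 2.7], [-3.7, 2.5], [-3.9, 2.3]]
```

The knob is pinched. I'll swing it along the 45° arc in 16 rows.

Request:
arm_command:
  rows:
    - {"jaw":0.01,"linear":[0.0013,0,-0.0043],"turn":0}
    - {"jaw":0.01,"linear":[0.0015,0,-0.0042],"turn":0}
    - {"jaw":0.01,"linear":[0.0017,0,-0.0041],"turn":0}
    - {"jaw":0.01,"linear":[0.0019,0,-0.004],"turn":0}
    - {"jaw":0.01,"linear":[0.0021,0,-0.0039],"turn":0}
    - {"jaw":0.01,"linear":[0.0023,0,-0.0038],"turn":0}
    - {"jaw":0.01,"linear":[0.0025,0,-0.0037],"turn":0}
    - {"jaw":0.01,"linear":[0.0027,0,-0.0036],"turn":0}

```text
clock: 5.53
tcp_pos: [0.5162, 0.1113, 0.1012]
tool_rot: [0.759, -0.651, 0.0, -0.0]
contact_force: [3.7, 0.4, -4.2]
opening: 0.0185
```

Request:
arm_command:
  rows:
    - {"jaw":0.01,"linear":[0.0029,0,-0.0035],"turn":0}
    - {"jaw":0.01,"linear":[0.003,0,-0.0033],"turn":0}
    - {"jaw":0.01,"linear":[0.0032,0,-0.0032],"turn":0}
    - {"jaw":0.01,"linear":[0.0033,0,-0.003],"turn":0}
    - {"jaw":0.01,"linear":[0.0035,0,-0.0028],"turn":0}
    - {"jaw":0.01,"linear":[0.0036,0,-0.0027],"turn":0}
    - {"jaw":0.01,"linear":[0.0037,0,-0.0025],"turn":0}
    - {"jaw":0.01,"linear":[0.0039,0,-0.0023],"turn":0}

```text
clock: 6.2
tcp_pos: [0.5204, 0.0845, 0.1244]
tool_rot: [0.759, -0.651, 0.0, -0.0]
contact_force: [3.9, 1.9, -2.1]
opening: 0.0183
```

Request:
arm_command:
  rows:
    - {"jaw":0.01,"linear":[0,0,0],"turn":0}
    - {"jaw":0.01,"linear":[0,0,0],"turn":0}
    - {"jaw":0.01,"linear":[0,0,0],"turn":0}
    - {"jaw":0.01,"linear":[0,0,0],"turn":0}
    - {"jaw":0.01,"linear":[0,0,0],"turn":0}
    - {"jaw":0.01,"linear":[0,0,0],"turn":0}
    - {"jaw":0.01,"linear":[0,0,0],"turn":0}
    - {"jaw":0.01,"linear":[0,0,0],"turn":0}

```text
clock: 6.87
tcp_pos: [0.5203, 0.0848, 0.1241]
tool_rot: [0.759, -0.651, 0.0, -0.0]
contact_force: [4.0, -0.3, 1.5]
opening: 0.0185
```

Run:
```python
from h import *
state()
im=np.hstack([cv2.resize(imaging.camera("top")[165:235,190:290],None,fx=4,fy=4),cv2.resize(imaging.camera("scene")[140:210,230:330],None,fx=4,fy=4)])
cv2.imwrite("pics/k2.png",im[:,:,::-1])
```

```text
t6.87 tcp [0.5203 0.0848 0.1241] clamp xy -0.0006 0.0448 tooly yaw -2.9883 tilt [ 0.001  0.    -1.   ] F [ 4.  -0.3  1.5] T [ 0.21 -1.   -0.01] open 0.0185 j [ 0.47  0.32 -0.37  0.   -0.88 -0.32]
```

View pics/k2.png

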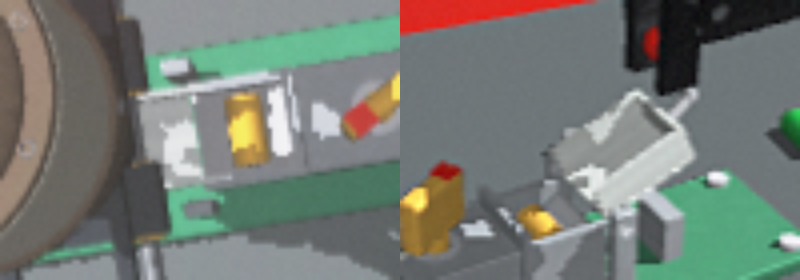

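The tray is tilted about 45° with the knob still between the fingers. The plug lies in the cradle, at (247,130) in the top half of the picture and (540,220) in the scene half. Bringing the tray back level.

Request:
arm_command:
  rows:
    - {"jaw":0.01,"linear":[-0.0039,0,0.0023],"turn":0}
    - {"jaw":0.01,"linear":[-0.0037,0,0.0025],"turn":0}
    - {"jaw":0.01,"linear":[-0.0036,0,0.0027],"turn":0}
    - {"jaw":0.01,"linear":[-0.0035,0,0.0028],"turn":0}
    - {"jaw":0.01,"linear":[-0.0033,0,0.003],"turn":0}
    - {"jaw":0.01,"linear":[-0.0032,0,0.0032],"turn":0}
    - {"jaw":0.01,"linear":[-0.003,0,0.0033],"turn":0}
    - {"jaw":0.01,"linear":[-0.0029,0,0.0035],"turn":0}

```text
clock: 7.63
tcp_pos: [0.5161, 0.1118, 0.1003]
tool_rot: [0.759, -0.651, 0.0, -0.0]
contact_force: [4.7, -0.7, 0.4]
opening: 0.0183
```

Request:
arm_command:
  rows:
    - {"jaw":0.01,"linear":[-0.0027,0,0.0036],"turn":0}
    - {"jaw":0.01,"linear":[-0.0025,0,0.0037],"turn":0}
    - {"jaw":0.01,"linear":[-0.0023,0,0.0038],"turn":0}
    - {"jaw":0.01,"linear":[-0.0021,0,0.0039],"turn":0}
    - {"jaw":0.01,"linear":[-0.0019,0,0.004],"turn":0}
    - {"jaw":0.01,"linear":[-0.0017,0,0.0041],"turn":0}
    - {"jaw":0.01,"linear":[-0.0015,0,0.0042],"turn":0}
    - {"jaw":0.01,"linear":[-0.0013,0,0.0043],"turn":0}

```text
clock: 8.3
tcp_pos: [0.5136, 0.1275, 0.0688]
tool_rot: [0.759, -0.651, 0.0, 0.0]
contact_force: [3.1, -2.9, 14.8]
opening: 0.0184
```

Request:
arm_command:
  rows:
    - {"jaw":0.01,"linear":[0,0,0.0015],"turn":0}
    - {"jaw":0.01,"linear":[0,0,0.0015],"turn":0}
    - {"jaw":0.01,"linear":[0,0,0],"turn":0}
    - {"jaw":0.01,"linear":[0,0,0],"turn":0}
    - {"jaw":0.01,"linear":[0,0,0],"turn":0}
    - {"jaw":0.01,"linear":[0,0,0],"turn":0}
    - {"jaw":0.01,"linear":[0,0,0],"turn":0}
    - {"jaw":0.01,"linear":[0,0,0],"turn":0}

```text
clock: 8.97
tcp_pos: [0.5138, 0.1277, 0.0677]
tool_rot: [0.759, -0.651, 0.0, -0.0]
contact_force: [0.7, -0.1, 11.6]
opening: 0.0183
```

Run:
```python
from h import *
state()
im=imaging.camera("scene"); c,a,p=blob(im,(0,130,60),(8,255,255),(300,155,326,180)); print(c,a,"level ref 310.7,167.7 a62")
```

```text
t8.97 tcp [0.5138 0.1277 0.0677] clamp xy -0.0005 0.0882 tooly yaw -2.9877 tilt [ 0.001  0.    -1.   ] F [ 0.7 -0.1 11.6] T [ 0.14 -0.1   0.07] open 0.0183 j [ 0.55  0.39 -0.43  0.   -0.75 -0.4 ]
[308.4137931  167.48275862] 29 level ref 310.7,167.7 a62
```

The tray is against its stop, with 11.6 N upward on the tool. I'll release and rise, then move over the screw.

Request:
arm_command:
  rows:
    - {"jaw":0.05,"linear":[0,0,0],"turn":0}
    - {"jaw":0.05,"linear":[0,0,0],"turn":0}
    - {"jaw":0.05,"linear":[0,0,0],"turn":0}
    - {"jaw":0.05,"linear":[0,0,0],"turn":0}
    - {"jaw":0.05,"linear":[0,0,-0.01],"turn":0}
    - {"jaw":0.05,"linear":[0,0,-0.025],"turn":0}
    - {"jaw":0.05,"linear":[0,0,-0.03],"turn":0}
    - {"jaw":0.05,"linear":[0,0,-0.035],"turn":0}

```text
clock: 9.68
tcp_pos: [0.5118, 0.1264, 0.166]
tool_rot: [0.759, -0.651, -0.001, 0.002]
contact_force: [1.3, 0.7, -0.7]
opening: 0.0493
```

Request:
arm_command:
  rows:
    - {"jaw":0.05,"linear":[0.025,0,0],"turn":0}
    - {"jaw":0.05,"linear":[0.03,0,0],"turn":0}
    - {"jaw":0.05,"linear":[0.03,0,0],"turn":0}
    - {"jaw":0.05,"linear":[0.03,0,0],"turn":0}
    - {"jaw":0.05,"linear":[0.03,0,0],"turn":0}
    - {"jaw":0.05,"linear":[0.02,0,0],"turn":0}
    - {"jaw":0.05,"linear":[0.0112,-0.0005,0],"turn":0}
    - {"jaw":0.05,"linear":[0,0,0],"turn":-0.1}

```text
clock: 10.35
tcp_pos: [0.5405, -0.0487, 0.166]
tool_rot: [0.79, -0.613, -0.0, 0.0]
contact_force: [-0.2, 0.3, -0.5]
opening: 0.0501
```

Request:
arm_command:
  rows:
    - {"jaw":0.05,"linear":[0,0,0],"turn":-0.1}
    - {"jaw":0.05,"linear":[0,0,0],"turn":-0.1}
    - {"jaw":0.05,"linear":[0,0,0],"turn":-0.1}
    - {"jaw":0.05,"linear":[0,0,0],"turn":-0.1}
    - {"jaw":0.05,"linear":[0,0,0],"turn":0}
    - {"jaw":0.05,"linear":[0,0,0],"turn":0}
    - {"jaw":0.05,"linear":[0,0,0],"turn":0}
    - {"jaw":0.05,"linear":[0,0,0],"turn":0}

```text
clock: 11.02
tcp_pos: [0.5407, -0.0467, 0.1661]
tool_rot: [0.896, -0.443, -0.0, 0.0]
contact_force: [-1.0, 0.0, 0.0]
opening: 0.0501
```

Run:
```python
from h import *
state()
im=np.hstack([cv2.resize(imaging.camera("top")[165:235,175:275],None,fx=4,fy=4),cv2.resize(imaging.camera("scene")[140:210,230:330],None,fx=4,fy=4)])
cv2.imwrite("pics/k3.png",im[:,:,::-1])
```

```text
t11.02 tcp [ 0.5407 -0.0467  0.1661] clamp xy -0.0006 -0.0882 tooly yaw -2.4898 tilt [-0.  0. -1.] F [-1.  0.  0.] T [-0.    0.13  0.05] open 0.0501 j [ 0.21  0.3  -0.28 -0.   -1.    0.44]
```

View pics/k3.png

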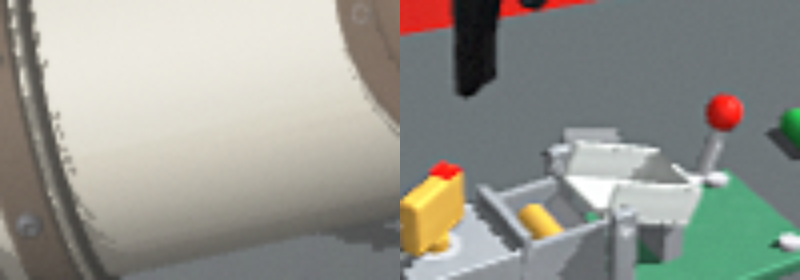

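The scene half shows the knob back at (724,112) with the tray level, the plug in the V at (540,222), and the gripper above the screw at (432,210). I'll descend and grip the bar.

Request:
arm_command:
  rows:
    - {"jaw":0.05,"linear":[0,0,0.02],"turn":0}
    - {"jaw":0.05,"linear":[0,0,0.02],"turn":0}
    - {"jaw":0.05,"linear":[0,0,0.02],"turn":0}
    - {"jaw":0.05,"linear":[0,0,0.015],"turn":0}
    - {"jaw":0.05,"linear":[0,0,0.01],"turn":0}
    - {"jaw":0.05,"linear":[0,0,0.007],"turn":0}
    - {"jaw":0.05,"linear":[0,0,0],"turn":0}
    - {"jaw":0.05,"linear":[0,0,0],"turn":0}

```text
clock: 11.78
tcp_pos: [0.5413, -0.0468, 0.0743]
tool_rot: [0.897, -0.443, 0.0, -0.0]
contact_force: [0.3, 0.1, 0.4]
opening: 0.0502
```

Request:
arm_command:
  rows:
    - {"jaw":0.03,"linear":[0,0,0],"turn":0}
    - {"jaw":0.02,"linear":[0,0,0],"turn":0}
    - {"jaw":0.015,"linear":[0,0,0],"turn":0}
    - {"jaw":0.01,"linear":[0,0,0],"turn":0}
    - {"jaw":0.005,"linear":[0,0,0],"turn":0}
    - {"jaw":0.005,"linear":[0,0,0],"turn":0}
    - {"jaw":0.005,"linear":[0,0,0],"turn":0}
    - {"jaw":0.005,"linear":[0,0,0],"turn":0}
  grip_force: 30

```text
clock: 12.45
tcp_pos: [0.5411, -0.0467, 0.0742]
tool_rot: [0.897, -0.443, 0.0, -0.0]
contact_force: [0.6, 1.3, 0.5]
opening: 0.012
```

```bash
python3 -c "from h import *;state()"
```

```text
t12.45 tcp [ 0.5411 -0.0467  0.0742] clamp xy -0.0002 -0.0883 tooly yaw -2.4885 tilt [ 0.001  0.    -1.   ] F [0.6 1.3 0.5] T [0.24 0.09 0.03] open 0.012 j [ 0.21  0.4  -0.39 -0.   -0.78  0.44]
```

The grip opening is 12.0 mm, which matches the bar. Turning clockwise now.

Request:
arm_command:
  rows:
    - {"jaw":0.005,"linear":[0,0,0],"turn":0.12}
    - {"jaw":0.005,"linear":[0,0,0],"turn":0.12}
    - {"jaw":0.005,"linear":[0,0,0],"turn":0.12}
    - {"jaw":0.005,"linear":[0,0,0],"turn":0.12}
    - {"jaw":0.005,"linear":[0,0,0],"turn":0.12}
    - {"jaw":0.005,"linear":[0,0,0],"turn":0.12}
    - {"jaw":0.005,"linear":[0,0,0],"turn":0.12}
    - {"jaw":0.005,"linear":[0,0,0],"turn":0.12}

```text
clock: 13.12
tcp_pos: [0.5411, -0.0467, 0.0742]
tool_rot: [-0.589, 0.808, -0.0, 0.0]
contact_force: [0.5, 0.9, 0.3]
opening: 0.0121
```

Request:
arm_command:
  rows:
    - {"jaw":0.005,"linear":[0,0,0],"turn":0.12}
    - {"jaw":0.005,"linear":[0,0,0],"turn":0.12}
    - {"jaw":0.005,"linear":[0,0,0],"turn":0.12}
    - {"jaw":0.005,"linear":[0,0,0],"turn":0.12}
    - {"jaw":0.005,"linear":[0,0,0],"turn":0.12}
    - {"jaw":0.005,"linear":[0,0,0],"turn":0.12}
    - {"jaw":0.005,"linear":[0,0,0],"turn":0.12}
    - {"jaw":0.005,"linear":[0,0,0],"turn":0.1}

```text
clock: 13.78
tcp_pos: [0.5411, -0.0467, 0.0742]
tool_rot: [-0.159, 0.987, -0.0, 0.0]
contact_force: [-0.1, 0.9, 0.9]
opening: 0.0117
```

```bash
python3 -c "from h import *;state()"
```

```text
t13.78 tcp [ 0.5411 -0.0467  0.0742] clamp xy -0.0002 -0.0883 tooly yaw 1.8895 tilt [ 0.001  0.    -1.   ] F [-0.1  0.9  0.9] T [ 0.2  -0.04  0.08] open 0.0117 j [ 0.21  0.4  -0.39  0.   -0.78 -1.46]
```

Request:
arm_command:
  rows:
    - {"jaw":0.005,"linear":[0,0,0],"turn":0.04}
    - {"jaw":0.005,"linear":[0,0,0],"turn":0.04}
    - {"jaw":0.005,"linear":[0,0,0],"turn":0.03}
    - {"jaw":0.005,"linear":[0,0,0],"turn":0.03}
    - {"jaw":0.005,"linear":[0,0,0],"turn":0.02}
    - {"jaw":0.005,"linear":[0,0,0],"turn":0}
    - {"jaw":0.005,"linear":[0,0,0],"turn":0}
    - {"jaw":0.005,"linear":[0,0,0],"turn":0}

```text
clock: 14.45
tcp_pos: [0.5411, -0.0467, 0.0742]
tool_rot: [-0.082, 0.997, 0.0, 0.0]
contact_force: [0.6, 1.1, -0.7]
opening: 0.012
```

```bash
python3 -c "from h import *;state()"
```

```text
t14.45 tcp [ 0.5411 -0.0467  0.0742] clamp xy -0.0002 -0.0883 tooly yaw 1.7349 tilt [ 0.001  0.    -1.   ] F [ 0.6  1.1 -0.7] T [ 0.4  -0.21 -0.01] open 0.012 j [ 0.21  0.4  -0.39 -0.   -0.78 -1.62]
```

Request:
arm_command:
  rows:
    - {"jaw":0.005,"linear":[0,0,0],"turn":0.02}
    - {"jaw":0.005,"linear":[0,0,0],"turn":0.02}
    - {"jaw":0.005,"linear":[0,0,0],"turn":0.02}
    - {"jaw":0.005,"linear":[0,0,0],"turn":0.02}
    - {"jaw":0.005,"linear":[0,0,0],"turn":0}
    - {"jaw":0.005,"linear":[0,0,0],"turn":0}
    - {"jaw":0.005,"linear":[0,0,0],"turn":0}
    - {"jaw":0.005,"linear":[0,0,0],"turn":0}

```text
clock: 15.12
tcp_pos: [0.541, -0.0467, 0.0742]
tool_rot: [-0.042, 0.999, 0.0, 0.0]
contact_force: [0.5, 1.4, 1.8]
opening: 0.0122
```

```bash
python3 -c "from h import *;state()"
```

```text
t15.12 tcp [ 0.541  -0.0467  0.0742] clamp xy -0.0003 -0.0883 tooly yaw 1.6551 tilt [ 0.  0. -1.] F [0.5 1.4 1.8] T [ 0.73 -0.17  0.69] open 0.0122 j [ 0.21  0.4  -0.39  0.   -0.78 -1.7 ]
```

Moment about z rose from about 0 to 0.69 N m, so the screw is at its hard stop, right where the frame predicts (yaw about 1.72). Next comes the quarter-turn back-off, counter-clockwise to a tool yaw of 3.296.

Request:
arm_command:
  rows:
    - {"jaw":0.005,"linear":[0,0,0],"turn":-0.12}
    - {"jaw":0.005,"linear":[0,0,0],"turn":-0.12}
    - {"jaw":0.005,"linear":[0,0,0],"turn":-0.12}
    - {"jaw":0.005,"linear":[0,0,0],"turn":-0.12}
    - {"jaw":0.005,"linear":[0,0,0],"turn":-0.12}
    - {"jaw":0.005,"linear":[0,0,0],"turn":-0.12}
    - {"jaw":0.005,"linear":[0,0,0],"turn":-0.12}
    - {"jaw":0.005,"linear":[0,0,0],"turn":-0.12}

```text
clock: 15.78
tcp_pos: [0.5411, -0.0468, 0.0742]
tool_rot: [-0.5, 0.866, 0.0, 0.001]
contact_force: [0.8, 1.9, 0.7]
opening: 0.0119
```

Request:
arm_command:
  rows:
    - {"jaw":0.005,"linear":[0,0,0],"turn":-0.12}
    - {"jaw":0.005,"linear":[0,0,0],"turn":-0.12}
    - {"jaw":0.005,"linear":[0,0,0],"turn":-0.12}
    - {"jaw":0.005,"linear":[0,0,0],"turn":-0.12}
    - {"jaw":0.005,"linear":[0,0,0],"turn":-0.12}
    - {"jaw":0.005,"linear":[0,0,0],"turn":-0.08}
    - {"jaw":0.005,"linear":[0,0,0],"turn":0}
    - {"jaw":0.005,"linear":[0,0,0],"turn":0}

```text
clock: 16.45
tcp_pos: [0.5411, -0.0468, 0.0742]
tool_rot: [0.758, -0.652, 0.0, -0.0]
contact_force: [1.1, 3.1, 2.6]
opening: 0.0117
```

Request:
arm_command:
  rows:
    - {"jaw":0.005,"linear":[0,0,0],"turn":0}
    - {"jaw":0.005,"linear":[0,0,0],"turn":0}
    - {"jaw":0.005,"linear":[0,0,0],"turn":0}
    - {"jaw":0.005,"linear":[0,0,0],"turn":0}
    - {"jaw":0.005,"linear":[0,0,0],"turn":0}
    - {"jaw":0.005,"linear":[0,0,0],"turn":0}
    - {"jaw":0.005,"linear":[0,0,0],"turn":0}
    - {"jaw":0.005,"linear":[0,0,0],"turn":0}

```text
clock: 17.12
tcp_pos: [0.5411, -0.0468, 0.0742]
tool_rot: [0.759, -0.651, 0.0, -0.0]
contact_force: [2.8, 2.0, 2.6]
opening: 0.0117
```

Run:
```python
from h import *
s=state(); print(abs(s["dq"]).max())
cv2.imwrite("pics/k4.png",cv2.resize(imaging.camera("scene")[130:250,190:350],None,fx=4,fy=4)[:,:,::-1])
```

```text
t17.12 tcp [ 0.5411 -0.0468  0.0742] clamp xy -0.0003 -0.0884 tooly yaw -2.9887 tilt [ 0.001  0.    -1.   ] F [2.8 2.  2.6] T [ 0.61 -0.46 -0.01] open 0.0117 j [ 0.21  0.4  -0.39  0.   -0.78 -0.06]
0.002247150407771809
```

View pics/k4.png

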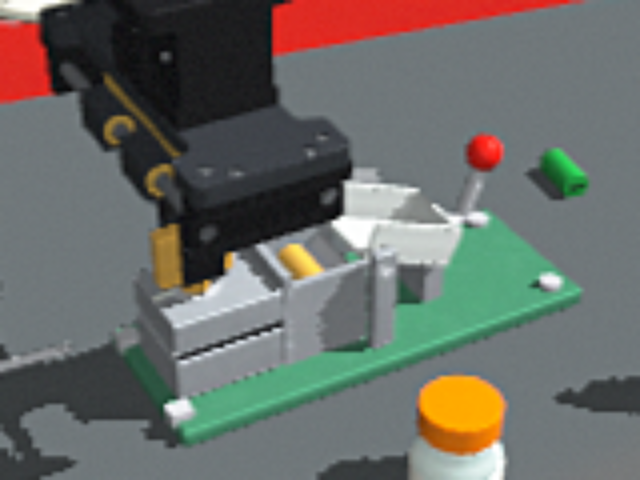

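The picture shows the bar gripped and lying along the clamp's y at (165,260). The plug is in the cradle at (300,262), the tray is level, and the knob is at its start pixel. The arm is at rest, so I'm handing in.

```bash
python3 -c "from workcell import ticket;print(ticket.job_done())"
```

```text
the job is handed in; nothing more can be done
None
```

The job was done and handed in at about 17 s of the 64 s allowed; the hand-in gave no verdict.

- **Tray and plug:** I pinched the red knob, swung the tray to about 45° and held it there for over 0.6 s. The plug rolled into the V cradle, and I brought the tray back down onto its stop, with 11.6 N upward on the tool. The last picture shows the plug in the cradle and the tray level.
- **Thumbscrew:** I turned it clockwise to its hard stop, where the moment rose to 0.69 N m. I then backed it off until the tool stood 1.57 rad from the seat angle taken from the camera fit, close to where the moment rose.
- **Final grip:** The fingers still hold the bar at a commanded 30 N, with an 11.7 mm opening and the arm at rest. The final screw angle comes from the tool's angle; I could not read the joint itself.
- **Bystanders:** I never went near the padlock, the jar or the screwdriver, but I did not measure their positions again at the end.

No check failed. The only disagreements were about 2–3 mm between the cameras on the knob's position, and the overall fit measuring 178 mm where 176 mm was given.

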